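Open the red-handled well of the electrode store

ROBOT

A 7-joint arm with a two-finger parallel gripper is mounted at the origin on a cart in front of the work surface, level with it; the furniture and walls round the work are solid. World frame = base frame: x ahead of the robot, y to its left, z up, the work surface at z = 0. Lengths are in mm, angles in rad, forces in N, time in s.
With the tool pointing down it reaches from about 425 to 1025 mm from the base axis. Payload 3.6 kg.
Tool frame: the origin (TCP) lies at the very end of the fingers, on their centre line; the grasp point (between the pads) lies pinch_z behind it (pinch_z is the distance from the TCP to the grasp point, in mm); z points along the fingers, y is the line along which they close (so a half turn about z gives the same grasp; the last joint's range is limited). The gripper opens to 85 mm and grips with 20 to 120 N. Pads are 22 mm wide; open, the fingers measure 114 mm over their backs; the gripper's body (76 mm by 85 mm) begins 54 mm behind the grasp point. The pads swing forward as they close: fully open they stand 13 mm farther back than shut.
Start: joints at [1.22, 0.591, 0.048, 1.609, -0.033, 0.943, -0.034], TCP at [184.142, -701.229, 231.302] pointing down, gripper open.
Joint ranges: [-2.69, 2.69], [-0.47, 2.24], [-1.27, 1.36], [0.19, 2.51], [-1.53, 4.68], [0.08, 2.07], [-3.09, 3.09]. Speed limits (rad/s): [2.57, 2.57, 3.14, 3.14, 3.14, 3.14, 3.14].

INTERFACE

Orientations are given as a unit quaternion [w, x, y, z].
In Python, from bench import get_state, snapshot, camera_info, sign_off, pinch_z gives the robot as it stands.
- The arm moves only by the shell command python3 -m jog 'ROWS'. ROWS is JSON, a list of rows, each a list of 3 entries, a list of its own where there are three numbers: the turn, a rotation vector about the world's x, y, z in rad, then the shift along the world's x, y, z in m, then the closure, from 0 (fully open) to 1 (shut). In form: [[[wx, wy, wz], [dx, dy, dz], claw], ...]. A call has 1 to 12 rows; each row is the pose to reach, as a shift and turn from the pose commanded when the call began; what a row does not reach only later rows make up. A row lasts 1/10 s, in which the tool goes at most 50 mm and 8.59 degrees, less where a joint would pass 70% of its speed; a pose out of reach is approached as far as the arm can. A call with a gripper value outside its range is refused whole. The fingers move at their own pace and stop on an object; the grip force is fixed at half the most. Time passes only in rows, so rows that repeat a pose let the fingers close. It gives the time, the measured TCP pose, the force, the opening and the grip force at its end, in the units of the state.
- get_state(): the state, without advancing time (a new reading comes with each control period).
- snapshot(name): name is "scene" or "top" or "wrist"; returns the picture (384x512x3 uint8, red, green, blue); there is no depth.
- camera_info(name): a dict with "fx", "fy", "cx", "cy" (pixels), "distortion" ([k1, k2, p1, p2, k3] as OpenCV has them; the pictures are not rectified), "R" (3x3) and "t" (3): a world point X has camera coordinates R X + t. Camera axes: x right, y down, z forward; pixel columns grow to the right and rows downward; lengths in mm; the calibration is good to about 2 mm. A picture is of the moment at which its call begins: read the wrist's pose just before it. camera_info takes no time and is no camera call; for the wrist camera it gives the pose at the moment of the call.
- sign_off(): hands the job in; it is judged then, once.
The state is a dict: "clock": time; "qpos": joint angles; "qvel": joint speeds; "effort": joint torques, N m; "eef_pos": TCP position; "tool_rot": TCP orientation; "wrist_force": force on the tool from outside, world axes, zero at the start; "moment": the same for the moment, N m; "width": opening from 0.0 (shut) to 1.0 (fully open); "grasp_force": force on a finger pad.
Only numpy, scipy, OpenCV 4.12 (cv2) and the standard library are available. Lean on these libraries where they do the work, as an engineer would, in place of code of your own. Each camera call takes 0.05 s, during which the arm holds its last target. There are 200 camera calls.

TASK

Open the red-handled well of the twin-well electrode store: lift its recessed cover off its seat by the red handle, slide it sideways along its channels and set it down flat on the middle deck, clear of both wells. Leave the blue-handled cover shut.

Things in the scene. Friction and masses are not known exactly. Their poses are not given: they have to be found in the camera images.
- store: Fixed grey box, 122 mm along its x, 290 along y, 74 high; origin: centre of its underside, on the bench. Two wells, seats centred at y -95 and +95 mm, 38 mm above origin, in 80 mm long recesses 8 mm deep, covers flush with the deck. Channels along y: walls at x -53/+53 mm, lips reaching in to x -43/+43 mm, underside 70 mm up. A cover clears its recess at 8 mm lift and meets the lips at 24 mm.
- deck (a point): Centre of the store's bare middle deck, on its surface, 46 mm above the store's origin; axes as the store's. The deck is 110 mm long along the channels (y, 55 mm each way to the two recesses). A cover parked here has its origin at this point.
- red_hatch: Loose dark steel cover, RED handle, under 0.4 kg, seated in either well. Plate 98 mm (x) by 74 mm (y, sliding direction), 8 mm thick; origin: centre of its underside; axes as the store's. Handle: straight bar above the centre, 60 mm long in x, 14 mm wide in y, 32 to 56 mm above origin, on two posts; grip from above across the 14 mm. Lift about 14 mm to slide it.
- blue_hatch: The same cover with a BLUE handle, in the other well; same sizes and origin. It stays shut.

How it is judged:
By the outcome, as a careful person would: the job done as asked, in the order asked, and still so for the second after the job is handed in, with the robot touching nothing.
It also fails if it takes over 32 s, if anything falls off the work surface, if the arm or the gripper's body presses on something with over 40 N, if the wrist force passes 120 N, or if a joint passes its speed limit or range.

## Working session

There is one attempt and no reset: what is moved stays moved. The work goes in short steps, Python scripts to look and compute and a shell command to move; the robot and the scene stay as the last step left them, time stands still between calls to the robot, and variables do not carry over. Pictures are saved under pics/ and viewed, at most 10 in all, crops included, and the job is handed in when it is done.

```bash
mkdir -p pics; cat > h.py <<'E'
import numpy as np, cv2
from bench import *
def cast(ci,uv,z):
    K=np.array([[ci["fx"],0,ci["cx"]],[0,ci["fy"],ci["cy"]],[0,0,1]]);R=np.array(ci["R"]);t=np.array(ci["t"])
    p=cv2.undistortPoints(np.array(uv,float).reshape(-1,1,2),K,np.array(ci["distortion"])).reshape(-1,2)
    d=np.c_[p,np.ones(len(p))]@R; c=-R.T@t
    return c+d*((z-c[2])/d[:,2])[:,None]
def masks(im):
    h=cv2.cvtColor(im,cv2.COLOR_RGB2HSV)
    H,S,V=[h[...,i].astype(int) for i in range(3)]
    ok=(S>120)&(V>60)
    return {"red":(ok&((H<8)|(H>172))).astype(np.uint8),"blue":(ok&(H>100)&(H<130)).astype(np.uint8)}
def blobs(im):
    for k,m in masks(im).items():
        n,l,s,c=cv2.connectedComponentsWithStats(m)
        for i in range(1,n):
            if s[i,4]>40: yield k,s[i],c[i],(l==i).astype(np.uint8)
def save(im,n): cv2.imwrite(f"pics/{n}.png",im[...,::-1])
E
python3 - <<'E'
from h import *
print(get_state(),pinch_z if not callable(pinch_z) else pinch_z())
a=snapshot("top");b=snapshot("scene");save(np.vstack([a,b])[::1],"x")
cv2.imwrite("pics/a.png",cv2.resize(np.hstack([a,b])[...,::-1],(800,300),interpolation=cv2.INTER_AREA))
for n,im in (("top",a),("scene",b)):
    ci=camera_info(n)
    for k,s,c,m in blobs(im):
        r=cv2.minAreaRect(cv2.findContours(m,0,2)[0][0])
        print(n,k,s,c.round(1),cast(ci,c,94).round(1)); print(cast(ci,cv2.boxPoints(r),94).round(0).tolist())
E
```

```text
{'clock': 0.0, 'qpos': array([ 1.22049051,  0.59212683,  0.04830729,  1.60984024, -0.0333196 ,
        0.94268738, -0.03374332]), 'qvel': array([ 0.00029235, -0.00119575,  0.00014576, -0.00092849, -0.00077995,
       -0.00092766,  0.00183067]), 'effort': array([ 7.60608600e-04, -5.48690522e+01,  1.54655535e+00, -1.98121190e+01,
        9.40077327e-03,  8.63077497e-03, -5.20529582e-06]), 'eef_pos': array([ 183.93932337, -700.41769353,  230.12886287]), 'tool_rot': array([-1.11004811e-03,  9.91765818e-01,  1.28059713e-01, -2.01933083e-04]), 'wrist_force': array([ 0.41000506, -0.401084  ,  0.4905663 ]), 'moment': array([-0.00982383, -0.00465786,  0.01678007]), 'grasp_force': 0.0, 'width': 1.002171291200266} 18.700000000000003
top red [412  31  13  24 178] [417.7  41.6] [[ 785.3 -296.9   94. ]]
[[766.0, -280.0, 94.0], [808.0, -299.0, 94.0], [802.0, -312.0, 94.0], [760.0, -294.0, 94.0]]
top red [403 147  31  73 899] [416.6 184.3] [[ 542.4 -282.1   94. ]]
[[600.0, -252.0, 94.0], [606.0, -300.0, 94.0], [490.0, -312.0, 94.0], [485.0, -264.0, 94.0]]
top red [315 178  16  37 340] [322.6 196.1] 
[... 210 characters left out ...]
5.0, 57.0, 94.0], [601.0, 42.0, 94.0], [541.0, 57.0, 94.0]]
scene red [272  98   9  18  95] [276.  106.1] [[ 793.3 -311.    94. ]]
[[851.0, -354.0, 94.0], [848.0, -374.0, 94.0], [738.0, -270.0, 94.0], [742.0, -253.0, 94.0]]
scene red [302 152  20  22 307] [311. 162.] [[ 505.5 -100.4   94. ]]
[[550.0, -126.0, 94.0], [520.0, -154.0, 94.0], [461.0, -76.0, 94.0], [488.0, -50.0, 94.0]]
scene red [324 152  51  21 441] [349.7 161.2] [[ 450.1 -159.    94. ]]
[[498.0, -130.0, 94.0], [529.0, -186.0, 94.0], [409.0, -189.0, 94.0], [387.0, -138.0, 94.0]]
scene blue [225 173  18  25 307] [233. 185.] [[550.4  76.1  94. ]]
[[597.0, 54.0, 94.0], [573.0, 31.0, 94.0], [507.0, 95.0, 94.0], [529.0, 116.0, 94.0]]
```

View pics/a.png

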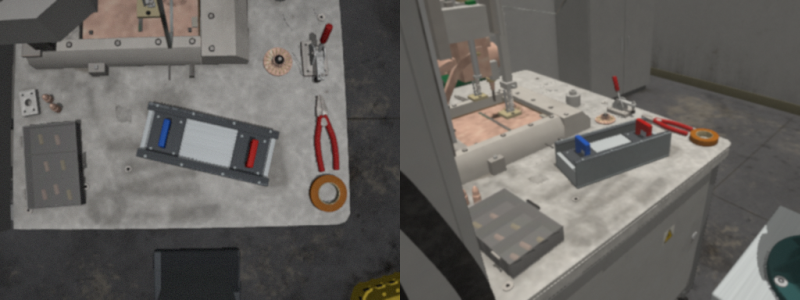

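The scene shows the store at mid-bench, with the red handle at top-view pixel (323,196) and the blue one at (210,170). They are 189 mm apart, so the yaw is about -0.25 rad. I'll go to a hover over red with a half-open gripper.

```bash
python3 -m jog '[[[0,0,-0.12],[0.029,0.048,0],0.5],[[0,0,-0.25],[0.057,0.096,0],0.5],[[0,0,-0.38],[0.086,0.144,0],0.5],[[0,0,-0.506],[0.114,0.192,0],0.5],[[0,0,-0.506],[0.143,0.24,0],0.5],[[0,0,-0.506],[0.171,0.288,0],0.5],[[0,0,-0.506],[0.2,0.336,0],0.5],[[0,0,-0.506],[0.228,0.384,0],0.5],[[0,0,-0.506],[0.257,0.432,0],0.5],[[0,0,-0.506],[0.285,0.48,0],0.5],[[0,0,-0.506],[0.314,0.528,0],0.5],[[0,0,-0.506],[0.328,0.552,0],0.5]]' && python3 -m jog '[[[0,0,0],[0.007,0.012,-0.02],0.5],[[0,0,0],[0.014,0.024,-0.04],0.5],[[0,0,0],[0.014,0.024,-0.05],0.5],[[0,0,0],[0.014,0.024,-0.05],0.5],[[0,0,0],[0.014,0.024,-0.05],0.5]]'
python3 - <<'E'
from h import *
s=get_state();print(s['clock'],s['eef_pos'],s['tool_rot'],s['width'],s['qpos'])
ci=camera_info("wrist");im=snapshot("wrist");save(im,"w1")
for k,st,c,m in blobs(im):
    print(k,st,c.round(1),cast(ci,c,94).round(1)); print(cast(ci,cv2.boxPoints(cv2.minAreaRect(cv2.findContours(m,0,2)[0][0])),94).round(0).tolist())
E
```

```text
clock: 1.3
eef_pos: [491.1, -183.5, 231.2]
tool_rot: [0.0, 0.992, -0.124, -0.0]
wrist_force: [0.7, -1.0, 0.6]
width: 0.498
grasp_force: 0.0
clock: 1.8
eef_pos: [504.1, -162.8, 181.5]
tool_rot: [0.0, 0.992, -0.125, -0.0]
wrist_force: [0.1, -0.4, 0.6]
width: 0.502
grasp_force: 0.0
1.8 [ 504.06145752 -162.83177812  181.4622023 ] [ 3.38153071e-04  9.92123784e-01 -1.25260656e-01 -2.25892441e-04] 0.5023879629589827 [ 0.15866249  0.41893123  0.08902479  2.09359241 -0.06005044  0.63177299
 -1.53345991]
red [ 355   41   58  124 2874] [379.8 103.4] [[ 555.8 -275.3   94. ]]
[[604.0, -252.0, 94.0], [604.0, -290.0, 94.0], [506.0, -302.0, 94.0], [506.0, -260.0, 94.0]]
red [ 207  143   23   71 1315] [218.  177.7] [[ 528.8 -129.8   94. ]]
[[559.0, -129.0, 94.0], [555.0, -146.0, 94.0], [496.0, -130.0, 94.0], [500.0, -112.0, 94.0]]
blue [   0  146   57   68 2302] [ 24.5 178.8] [[572.6  42.   94. ]]
[[602.0, 56.0, 94.0], [596.0, 7.0, 94.0], [540.0, 22.0, 94.0], [544.0, 73.0, 94.0]]
```

View pics/w1.png

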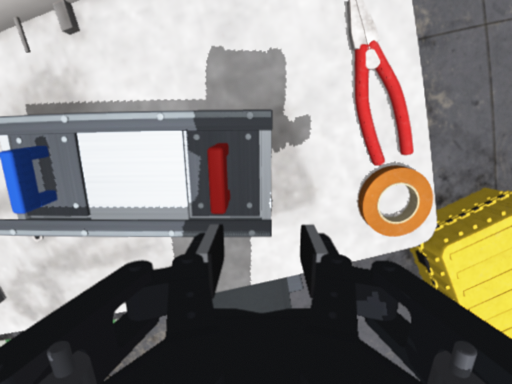

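The wrist view shows the red handle at pixel (218,178) and the store's open channel. The handle is at about (527,-126.5), so I'll go over it and descend to TCP z≈64.

```bash
python3 -m jog '[[[0,0,0],[0.012,0.018,0],0.5],[[0,0,0],[0.023,0.0365,0],0.5],[[0,0,0],[0.023,0.0365,-0.02],0.5],[[0,0,0],[0.023,0.0365,-0.04],0.5],[[0,0,0],[0.023,0.0365,-0.05],0.5],[[0,0,0],[0.023,0.0365,-0.05],0.5],[[0,0,0],[0.023,0.0365,-0.05],0.5]]'
python3 - <<'E'
from h import *
im=snapshot("wrist");save(im,"w2");print(get_state()['eef_pos'])
E
```

```text
clock: 2.55
eef_pos: [528.0, -125.7, 132.0]
tool_rot: [0.0, 0.992, -0.125, 0.0]
wrist_force: [-0.1, -0.4, -0.8]
width: 0.505
grasp_force: 0.0
[ 528.24136142 -125.67491175  132.22631164]
```

View pics/w2.png

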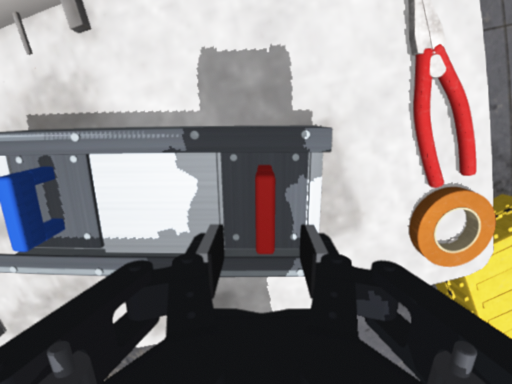

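The bar (column 265) is centred between the fingers (columns about 215 and 310). I'll descend and close.

```bash
python3 -m jog '[[[0,0,0],[0,0,-0.02],0.5],[[0,0,0],[0,0,-0.04],0.5],[[0,0,0],[0,0,-0.055],0.5],[[0,0,0],[0,0,-0.064],0.5],[[0,0,0],[0,0,-0.068],0.5],[[0,0,0],[0,0,-0.068],0.5],[[0,0,0],[0,0,-0.068],0.5]]' && python3 -m jog '[[[0,0,0],[0,0,0],0.7],[[0,0,0],[0,0,0],0.8],[[0,0,0],[0,0,0],1],[[0,0,0],[0,0,0],1],[[0,0,0],[0,0,0],1],[[0,0,0],[0,0,0],1],[[0,0,0],[0,0,0],1],[[0,0,0],[0,0,0],1]]'
```

```text
clock: 3.3
eef_pos: [528.3, -125.1, 64.0]
tool_rot: [0.0, 0.992, -0.124, 0.001]
wrist_force: [0.3, -0.7, 0.1]
width: 0.5
grasp_force: 0.0
clock: 4.1
eef_pos: [528.0, -125.8, 64.1]
tool_rot: [0.0, 0.992, -0.125, 0.001]
wrist_force: [-0.6, -2.4, 5.7]
width: 0.152
grasp_force: 59.4
```

```bash
python3 -m jog '[[[0,0,0],[0,0,0.003],1],[[0,0,0],[0,0,0.006],1],[[0,0,0],[0,0,0.009],1],[[0,0,0],[0,0,0.012],1],[[0,0,0],[0,0,0.015],1],[[0,0,0],[0,0,0.015],1],[[0,0,0],[0,0,0.015],1],[[0,0,0],[0,0,0.015],1]]'
```

```text
clock: 4.9
eef_pos: [527.6, -124.9, 78.2]
tool_rot: [-0.0, 0.992, -0.124, -0.0]
wrist_force: [0.0, 0.2, -1.7]
width: 0.153
grasp_force: 58.5
```

```bash
python3 -m jog '[[[0,0,0],[0.0025,0.01,0],1],[[0,0,0],[0.005,0.02,0],1]]' && python3 -m jog '[[[0,0,0],[0.0025,0.01,0],1],[[0,0,0],[0.005,0.02,0],1],[[0,0,0],[0.0075,0.03,0],1],[[0,0,0],[0.01,0.04,0],1],[[0,0,0],[0.0128,0.05,0],1],[[0,0,0],[0.0153,0.06,0],1],[[0,0,0],[0.0178,0.07,0],1],[[0,0,0],[0.0185,0.072,0],1],[[0,0,0],[0.0185,0.072,0],1],[[0,0,0],[0.0185,0.072,0],1]]'
python3 - <<'E'
from h import *
a=snapshot("top");w=snapshot("wrist");cv2.imwrite("pics/s.png",cv2.resize(np.hstack([a,w])[...,::-1],(800,300),interpolation=cv2.INTER_AREA))
E
```

```text
clock: 5.1
eef_pos: [532.8, -104.3, 78.2]
tool_rot: [-0.0, 0.992, -0.125, -0.0]
wrist_force: [-0.3, 0.7, -2.6]
width: 0.151
grasp_force: 58.5
clock: 6.1
eef_pos: [550.9, -33.6, 78.3]
tool_rot: [0.0, 0.992, -0.125, -0.0]
wrist_force: [1.2, 0.1, -2.4]
width: 0.152
grasp_force: 58.6
```

View pics/s.png

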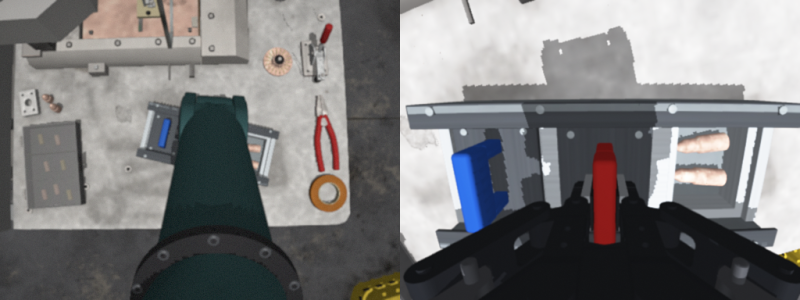

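The red cover now hangs over the middle deck, and the opened well shows the copper electrodes at about (700,155) in the right-hand picture. I'll lower it gently.

```bash
python3 -m jog '[[[0,0,0],[0,0,-0.002],1],[[0,0,0],[0,0,-0.004],1],[[0,0,0],[0,0,-0.0055],1],[[0,0,0],[0,0,-0.0055],1],[[0,0,0],[0,0,-0.0055],1]]' && python3 -m jog '[[[0,0,0],[0,0,-0.0005],1],[[0,0,0],[0,0,-0.001],1],[[0,0,0],[0,0,-0.001],1],[[0,0,0],[0,0,-0.001],1]]'
```

```text
clock: 6.7
eef_pos: [551.1, -33.0, 72.7]
tool_rot: [0.0, 0.992, -0.124, -0.0]
wrist_force: [-0.3, 0.2, -2.4]
width: 0.15
grasp_force: 58.6
clock: 7.1
eef_pos: [551.2, -32.9, 72.1]
tool_rot: [-0.0, 0.992, -0.124, 0.0]
wrist_force: [-0.8, 0.4, 1.3]
width: 0.152
grasp_force: 59.2
```

Contact made (the force swung from -2.4 to +1.3 N). I'll press slightly, release to half open, and retract straight up.

```bash
python3 -m jog '[[[0,0,0],[0,0,-0.0005],1],[[0,0,0],[0,0,-0.0005],1],[[0,0,0],[0,0,-0.0005],0.8],[[0,0,0],[0,0,-0.0005],0.65],[[0,0,0],[0,0,-0.0005],0.5],[[0,0,0],[0,0,-0.0005],0.5],[[0,0,0],[0,0,-0.0005],0.5],[[0,0,0],[0,0,-0.0005],0.5]]' && python3 -m jog '[[[0,0,0],[0,0,0.01],0.5],[[0,0,0],[0,0,0.03],0.5],[[0,0,0],[0,0,0.06],0.5],[[0,0,0],[0,0,0.1],0.5],[[0,0,0],[0,0,0.14],0.5],[[0,0,0],[0,-0.04,0.14],0.5],[[0,0,0],[0,-0.08,0.14],0.5],[[0,0,0],[0,-0.12,0.14],0.5],[[0,0,0],[0,-0.16,0.14],0.5],[[0,0,0],[0,-0.2,0.14],0.5],[[0,0,0],[0,-0.24,0.14],0.5],[[0,0,0],[0,-0.24,0.14],0.5]]'
python3 - <<'E'
from h import *
a=snapshot("top");w=snapshot("wrist");cv2.imwrite("pics/f.png",cv2.resize(np.hstack([a,w])[...,::-1],(800,300),interpolation=cv2.INTER_AREA))
for k,h in (("top",a),):
    for c,s,p,m in blobs(h): print(c,s,cast(camera_info("top"),p,102 if c=="red" else 94).round(1))
E
```

```text
clock: 7.9
eef_pos: [551.2, -33.0, 71.2]
tool_rot: [0.0, 0.992, -0.124, -0.0]
wrist_force: [-0.7, 0.0, -0.7]
width: 0.5
grasp_force: 0.0
clock: 9.1
eef_pos: [549.5, -281.4, 212.5]
tool_rot: [0.003, 0.992, -0.129, 0.001]
wrist_force: [-0.1, -0.6, 1.1]
width: 0.499
grasp_force: 0.0
red [410  31  15  25 188] [[ 781.2 -293.3  102. ]]
red [403 147  17  73 488] [[ 545.2 -265.6  102. ]]
red [257 164  16  38 318] [[549.8 -31.2 102. ]]
red [421 172  13  45 282] [[ 523.3 -298.6  102. ]]
blue [202 152  17  37 349] [[572.8  57.5  94. ]]
```

View pics/f.png

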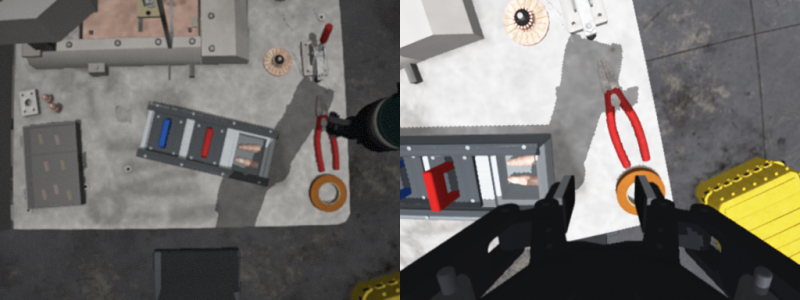

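The red cover lies flat on the middle deck (207,142), about 3 mm from its centre. The red well is open, and the blue cover is unmoved (164,134).

```bash
python3 -c "from bench import *;print(sign_off())"
```

```text
the job is handed in; nothing more can be done
None
```

The red-handled well is open: its cover sits flat on the middle deck, about 3 mm off centre and clear of both wells. The blue cover is still shut, and the job was handed in at about 9 s.

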